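# Rebuild a tray-rack guide roller on its stub axle

### The arm

A 6-joint arm with a two-finger parallel gripper is mounted at the origin on the work surface. World frame = base frame: x ahead of the robot, y to its left, z up, the work surface at z = 0. Lengths are in m, angles in degrees, forces in N, time in s.
With the tool pointing down it reaches from about 0.35 to 0.875 m from the base axis. Payload 4.2 kg.
Tool frame: the origin (TCP) lies on the front face of the gripper's body, between the roots of the fingers; the fingertips stand 70 mm ahead of it and the grasp point (between the pads) lies 51 mm ahead of it; z points along the fingers, y is the line along which they close (so a half turn about z gives the same grasp; the last joint's range is limited). The gripper opens to 87 mm and grips with 3 to 60 N. Pads are 19 mm wide; open, the fingers measure 117 mm over their backs; the gripper's body (75 mm by 190 mm) begins 51 mm behind the grasp point.
Start: joints at [89.244, 22.042, 0.453, 0, -68.411, -14.817], TCP at [0.168, 0.602, 0.292] pointing down, gripper open.
Joint ranges: [-179.83, 179.83], [-69.29, 118.12], [-61.27, 80.66], [-181.25, 117.63], [-171.15, -9.14], [-177.46, 177.46]. Speed limits (degrees/s): [159.86, 159.86, 180, 180, 180, 180].

### API

Orientations are given as [roll, pitch, yaw] about the fixed x, y, z axes, in that order (R = Rz(yaw) Ry(pitch) Rx(roll)).
In Python, from workcell import robot gives the robot as it stands.
- The arm moves only by the shell command python3 -m inch 'ROWS' [OPENING] [FORCE]. ROWS is JSON, a list that holds one entry, the list of rows, each a list of 4 numbers: the shift along the tool's x, y, z in mm, then the turn about the tool's z in degrees. A call has 1 to 20 rows; each row is the pose to reach, as a shift and turn from the pose commanded when the call began, along the tool's axes at that moment; what a row does not reach only later rows make up. A row lasts 1/10 s, in which the tool goes at most 50 mm and 8.59 degrees, less where a joint would pass 70% of its speed; a pose out of reach is approached as far as the arm can. A call with a gripper value outside its range is refused whole. OPENING is the opening, from 0 (shut) to 1 (fully open), set as the call begins (- or left out, the last holds). The fingers move at their own pace and stop on an object; FORCE is the grip in N (left out, the last holds). Time passes only in rows, so rows that repeat a pose let the fingers close. It gives the time, the measured TCP pose, the force, the opening and the grip force at its end, in the units of the state.
- robot.get_obs(): the state, without advancing time (a new reading comes with each control period).
- robot.camera(name): name is "scene" or "top" or "wrist"; returns a dict with "color" (480x640x3 uint8, red, green, blue), "range_z" (480x640 float32, m along the optical axis (not along the pixel's ray), 0 where there is no reading), "fov_y" (degrees; the focal length in pixels is half the picture's height over the tangent of half this angle, whatever the lens; pixels are square), "cx", "cy" (the principal point, pixels), "k1" (the pictures are not rectified: a ray, as slopes to the right and down, at radius r is drawn at 1 + k1 r^2 times it, then the intrinsics apply), "world_to_cam" (4x4, takes a point from world to camera coordinates). Camera axes: x right, y down, z forward; pixel columns grow to the right and rows downward; lengths in m; the calibration is good to about 2 mm. A picture is of the moment at which its call begins.
- robot.finish_job(): hands the job in; it is judged then, once.
The state is a dict: "time_s": time; "qpos": joint angles; "qd": joint speeds; "tau": joint torques, N m; "tool_pos": TCP position; "tool_rot": TCP orientation; "wrist_force": force on the tool from outside, world axes, zero at the start; "wrist_torque": the same for the moment, N m; "finger_gap": finger opening in m; "gripper_force": force on a finger pad.
Only numpy, scipy, OpenCV 4.12 (cv2) and the standard library are available. Lean on these libraries where they do the work, as an engineer would, in place of code of your own. Each camera call takes 0.05 s, during which the arm holds its last target. There are 200 camera calls.

### The job

Rebuild the drying rack's guide roller on the bracket: slide the plain steel spacer ring onto the stub axle first, then the wide grey roller, then the steel end cap with its open end towards the bracket, each pushed fully home against what is behind it. The axle sits off-centre on its adjusting bush, so find it gently by feel and never press on it with more than about 20 N; let everything go at the end and leave the other things on the bench where they are.

Things in the scene. Friction and masses are not known exactly. Their poses are not given: they have to be found in the camera images.
- bracket: Galvanised steel bracket fixed to the bench: dark base plate 130 x 130 x 12 mm, upright plate 110 mm wide, 12 mm thick, reaching 122 mm above the bench. Origin on the bench under the upright plate's middle. Its x axis is horizontal and is the direction in which parts are pushed on; the axle sticks out of the upright to -x; y is across, z up. The upright plate does not move.
- seat (a point): Point on the bracket (axes as the bracket's), 100 mm above the bench, on the axis of the brass eccentric bush (38 mm disc, 5 mm thick, on the upright), in the plane of the axle's shoulder, 20 mm to -x of the bracket's origin. The axle is parallel to x, but its centre line lies 4.5 mm off this point, in an unmeasured direction: anywhere all round, up, down or sideways. It is clamped and does not move.
- tip (a point): Point 76 mm to -x of the seat, in the plane of the axle's tip; the true tip lies 4.5 mm off it, as above. From the tip a cone widens from 3 to 12 mm diameter over 10 mm, then the axle is 12 mm for 66 mm up to the shoulder, a collar 24 mm in diameter and 9 mm thick before the bush. Where a bore meets the cone off centre, the side force on the part (across x) points the way the part has to move.
- stand_spacer: The fixed stand that holds the spacer; the two others are like it. Wooden foot 120 x 70 x 12 mm, two end blocks 50 mm wide and 42 mm high, and between these a shallow V of two steel strips, 26 mm wide over all and up to 41 mm above the bench, along the stand's x axis. Origin on the bench under its centre.
- spacer: Plain steel spacer ring, 36 mm outside diameter, 18 mm thick, 14.5 mm bore, about 0.1 kg. It stands on edge in the shallow V of a low wooden stand (one of three, which change places). Origin in the middle of the bore; its x axis is the bore axis. Either way round will do. The bore is 55 mm up. Home: its face against the shoulder, so its origin is 9 mm to -x of the seat plane.
- roller: Grey plastic roller, 56 mm outside diameter, 24 mm thick, 14.5 mm bore, about 0.09 kg, on edge on another stand like it. Origin in the middle of the bore; its x axis is the bore axis. Either way round will do; bore 67 mm above the bench at the start. Home: against the spacer, its origin 30 mm to -x of the seat plane.
- cap: Steel end cap, a cup 34 mm outside diameter and 40 mm long, closed with a chamfered face at its -x end and open at its +x end with a 14.5 mm bore 36 mm deep, about 0.12 kg. Origin on its axis at mid-length; its x axis is the bore axis and points out of the open end. It lies on the third stand, open end roughly towards the bracket, axis 54 mm up. Home: its open end against the roller, its origin 62 mm to -x of the seat plane.
- slug: Bystander: solid dark steel slug without a hole, 24 mm diameter, 24 mm long, lying in the same stand's V behind the spacer, 35 mm or more from it, centre to centre. Origin at its centre. Leave it.
- tin: Bystander: closed grease tin, 64 mm diameter, 60 mm high, origin under its centre.
- wrench: Bystander: wrench lying on the bench.
- screwdriver: Bystander: screwdriver lying on the bench.
- brush: Bystander: brush lying on the bench.
- bearing: Bystander: dark worn bearing ring lying flat, 52 mm diameter, 14 mm high, origin under its centre.
- bowl: Bystander: small steel bowl, 100 mm diameter, 40 mm high, origin under its centre.
Things that resemble listed ones, but are neither listed nor needed, are in the scene too. Leave any purple look-alike of the spacer alone.

How it is judged (in metres and radians):
On the way, in this order (a step that is already met when the one before it is completed fails the run):
1. the spacer is home against the shoulder (x of spacer in the frame of seat between -0.0115 and -0.0065 m and y of spacer in the frame of seat between -0.008 and 0.008 m and z of spacer in the frame of seat between -0.008 and 0.008 m and angle between the x axis of spacer and the x axis of seat, either way round below 0.14 rad), for 0.2 s.
2. the roller is home against the spacer, which is still home (all of step 1 and x of roller in the frame of seat between -0.0325 and -0.0275 m and y of roller in the frame of seat between -0.008 and 0.008 m and z of roller in the frame of seat between -0.008 and 0.008 m and angle between the x axis of roller and the x axis of seat, either way round below 0.14 rad), for 0.2 s.
At the end, for the whole second after the job is handed in: Spacer, roller and cap are threaded on the axle in this order from the shoulder, each within 2.5 mm of its home place along the axle (origins 9, 30 and 62 mm from the seat plane), cap's open end to the bracket, bores within 0.14 rad of the axle's direction, released and at rest (all of step 2 and x of cap in the frame of seat between -0.0645 and -0.0595 m and y of cap in the frame of seat between -0.008 and 0.008 m and z of cap in the frame of seat between -0.008 and 0.008 m and angle between the x axis of cap and the x axis of seat, either way round below 0.14 rad and linear speed of each of spacer, roller, cap below 0.02 m/s); the robot touches nothing.
It fails at once if more than 20 N between the spacer, roller or cap and the bracket with its axle (contact force between any of spacer, roller, cap and bracket above 20 N).
It fails at once if the robot presses on the bracket or its axle with more than 20 N (contact force between any of the arm, the fingers and bracket above 20 N).
It fails at once if a bystander is moved more than 30 mm (distance of any of slug, tin, wrench, screwdriver, brush, bearing, bowl from where it was at the start of the episode above 0.03 m).
It also fails if it takes over 72 s, if anything falls off the work surface, if the arm or the gripper's body presses on something with over 40 N, if the wrist force passes 120 N, or if a joint passes its speed limit or range.

## Working session

There is one attempt and no reset: what is moved stays moved. The work goes in short steps, Python scripts to look and compute and a shell command to move; the robot and the scene stay as the last step left them, time stands still between calls to the robot, and variables do not carry over. Pictures are saved under pics/ and viewed, at most 10 in all, crops included, and the job is handed in when it is done.

```bash
ls; mkdir -p pics; cat > h.py <<'E'
import numpy as np, cv2
from workcell import robot
def cam(n):
    c=robot.camera(n); h=480
    f=h/2/np.tan(np.radians(c["fov_y"])/2); c["f"]=f; return c
def pts(c):
    """world xyz per pixel"""
    f=c["f"]; v,u=np.mgrid[0:480,0:640].astype(float)
    x=(u-c["cx"])/f; y=(v-c["cy"])/f; xd,yd=x.copy(),y.copy()
    for _ in range(15):
        s=1+c["k1"]*(x*x+y*y); x=xd/s; y=yd/s
    z=c["range_z"]; P=np.stack([x*z,y*z,z,np.ones_like(z)],-1)
    W=P@np.linalg.inv(c["world_to_cam"]).T
    W=W[...,:3]; W[z==0]=np.nan; return W
def save(c,n,crop=None,s=1):
    im=c["color"][...,::-1]
    if crop: a,b,w,h=crop; im=im[b:b+h,a:a+w]
    cv2.imwrite("pics/"+n,cv2.resize(im,None,fx=s,fy=s,interpolation=cv2.INTER_CUBIC))
E
python3 - <<'E'
from h import *
import pickle
for n in ("scene","top"):
    c=cam(n); save(c,n+".png"); pickle.dump(c,open(n+".pkl","wb"))
    print(n,np.round(np.linalg.inv(c["world_to_cam"]),3).tolist(),c["k1"],c["f"])
o=robot.get_obs(); print({k:np.round(v,3).tolist() for k,v in o.items()})
E
```

```text
pics
scene [[-0.02, 0.747, -0.664, 1.193], [1.0, 0.015, -0.013, 0.033], [-0.0, -0.664, -0.748, 0.777], [0.0, 0.0, 0.0, 1.0]] -0.019771194267366426 462.01826694033497
top [[0.012, -0.987, 0.158, 0.401], [-1.0, -0.011, 0.008, 0.038], [-0.006, -0.158, -0.987, 1.155], [0.0, 0.0, 0.0, 1.0]] 0.0036189875875053206 488.2489176697066
{'time_s': 0.1, 'qpos': [89.245, 22.086, 0.388, -0.024, -68.411, -14.816], 'qd': [0.049, -0.088, 0.242, 0.062, 0.098, -0.015], 'tau': [-0.001, -39.169, 18.793, 4.232, 0.013, -0.0], 'tool_pos': [0.168, 0.602, 0.291], 'tool_rot': [179.888, -0.007, -15.58], 'wrist_force': [0.435, -0.126, 0.14], 'wrist_torque': [-0.035, -0.045, 0.016], 'gripper_force': 0.0, 'finger_gap': 0.087}
```

View pics/scene.png

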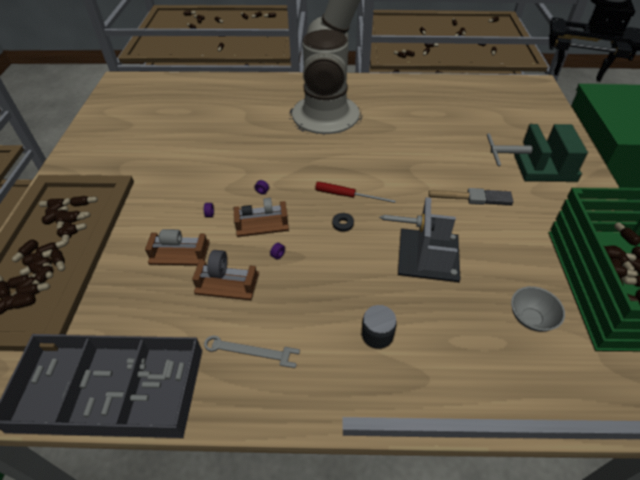

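View pics/top.png

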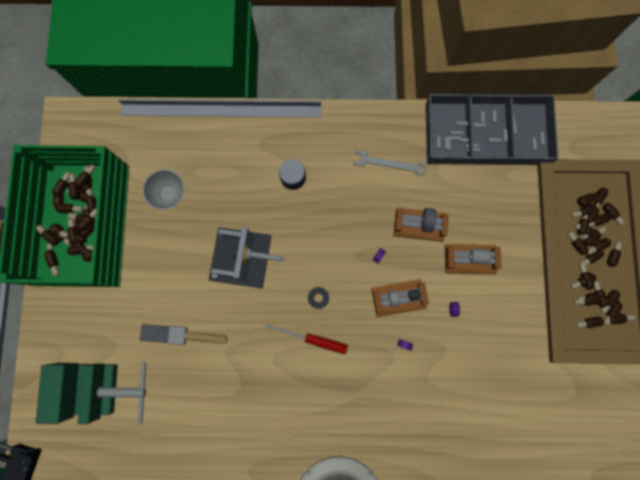

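The scene picture shows the bracket at (428,240) with its axle pointing left, and the three stands at (261,215) for spacer and slug, (178,245) for the cap and (225,275) for the roller. Purple rings lie at (262,187), (208,210) and (278,250).
The top picture shows the bracket at (243,255) with its axle tip at (283,258), the spacer stand at (400,297), the roller stand at (420,223) and the cap stand at (473,258).

Candidates for the spacer (top): small things in the stand at about (393,299) and (414,295), and purple rings at (379,255), (455,309) and (405,344). I check the stand in a close crop.

```bash
python3 - <<'E'
from h import *
import pickle
t=pickle.load(open("top.pkl","rb")); s=pickle.load(open("scene.pkl","rb"))
a=cv2.resize(t["color"][195:325,365:510,::-1],None,fx=3,fy=3,interpolation=3)
b=cv2.resize(s["color"][170:300,140:295,::-1],None,fx=3,fy=3,interpolation=3)
h=390; cv2.imwrite("pics/crop.png",cv2.resize(np.hstack([a,b]),(800,346)))
W=pts(t); Ws=pts(s)
def prof(W,box):
    u0,v0,u1,v1=box; return W[v0:v1,u0:u1].reshape(-1,3)
for nm,box in dict(sp=(368,275,435,320),ro=(388,200,455,248),cap=(440,235,508,280)).items():
    P=prof(W,box)
    foot=P[(P[:,2]>.006)&(P[:,2]<.06)]
    (cx,cy),(w,h),ang=cv2.minAreaRect(foot[:,:2].astype(np.float32))
    print(nm,"stand",cx,cy,w,h,ang)
P=prof(W,(205,225,290,290)); b=P[(P[:,2]>.006)&(P[:,2]<.02)]
print("base",cv2.minAreaRect(b[:,:2].astype(np.float32)))
u=P[(P[:,2]>.114)]; print("upright",cv2.minAreaRect(u[:,:2].astype(np.float32)),len(u))
ax=P[(P[:,2]>.08)&(P[:,2]<.113)]; ax=ax[ax[:,1]<.13]
print("axle",len(ax),cv2.minAreaRect(ax[:,:2].astype(np.float32)),ax[:,2].max())
E
```

```text
sp stand 0.44398918747901917 -0.1385153830051422 0.09370236843824387 0.1362084299325943 8.112001419067383
ro stand 0.6340218186378479 -0.20493236184120178 0.15411749482154846 0.10232645273208618 74.97183990478516
cap stand 0.5561026930809021 -0.3002769649028778 0.13640987873077393 0.0859435647726059 88.69453430175781
base ((0.5499053001403809, 0.20862823724746704), (0.18376986682415009, 0.14641505479812622), 82.5356216430664)
upright ((0.5502273440361023, 0.20187079906463623), (0.09297671914100647, 0.10368408262729645), 28.708389282226562) 357
axle 12 ((0.5323513746261597, 0.12499553710222244), (0.006997100077569485, 0.006566277239471674), 3.0294129848480225) 0.11176565982801345
```

View pics/crop.png

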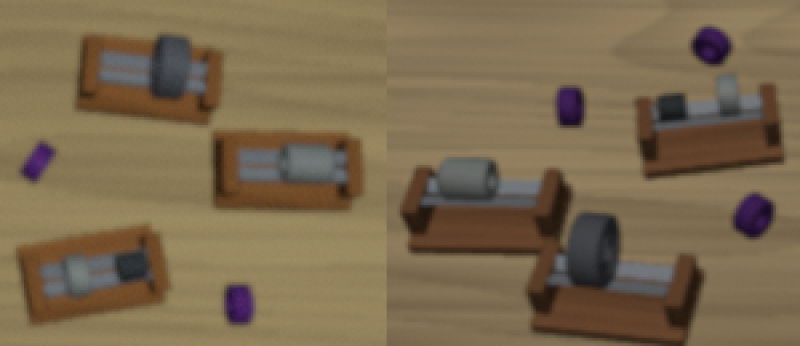

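The crop confirms it. The bright ring in the lower-left stand, top pixel about (393,298), is the spacer, and the dark slug is on its right at (413,293). The roller and cap are in the other two stands. First I move over the bracket for a closer look.

```bash
python3 -m inch '[[[40,28,0,8],[80,56,0,16],[120,84,0,24],[160,110,0,32],[200,137,0,40],[240,165,0,48],[280,192,0,56],[320,219,0,64],[360,246,0,72],[400,273,0,74.4],[440,300,0,74.4],[489,333,0,74.4],[489,333,0,74.4],[489,333,0,74.4],[489,333,0,74.4]]]' 1
python3 - <<'E'
from h import *
import pickle
c=cam("wrist"); save(c,"w1.png"); pickle.dump(c,open("w1.pkl","wb"))
M=np.linalg.inv(c["world_to_cam"]);print(np.round(M,3).tolist(),c["f"],c["k1"])
o=robot.get_obs();print(o["tool_pos"],o["tool_rot"],o["qpos"],o["wrist_force"])
E
```

```text
time_s: 1.6
tool_pos: [0.5489, 0.1503, 0.2918]
tool_rot: [179.9, -0.0, -90.0]
wrist_force: [-0.1, 0.5, 0.1]
finger_gap: 0.0869
gripper_force: 0.0
[[-1.0, 0.0, -0.002, 0.548], [-0.0, 0.959, 0.282, 0.072], [0.002, 0.282, -0.959, 0.383], [0.0, 0.0, 0.0, 1.0]] 382.63109880335645 -0.05116181758753589
[0.54869848 0.15075216 0.29204611] [ 1.79963467e+02  6.67074342e-04 -8.99109418e+01] [ 3.16637739e+01  1.66256248e+01 -7.59160299e+00 -2.15927227e-02
 -6.58135489e+01 -3.15658635e+01] [-0.37299516 -0.7879466   0.14456427]
```

View pics/w1.png

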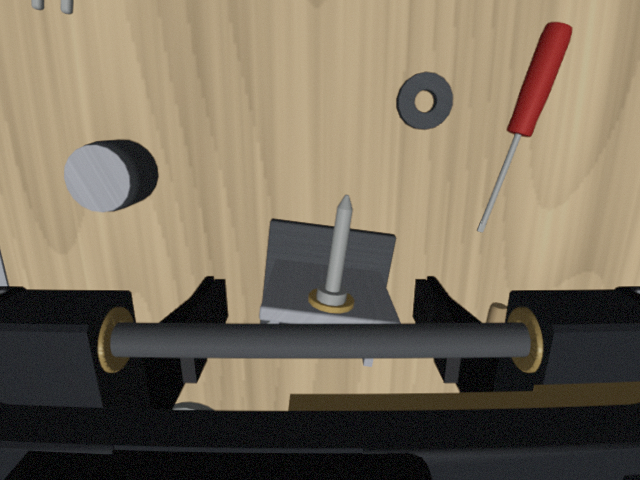

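The wrist view shows the axle clearly: tip (345,197), collar (331,297), brass bush (330,301), upright plate (262–398, 262–320) and base plate front edge at row 222.

```bash
cat > br.py <<'E'
from h import *
import pickle
from scipy.optimize import least_squares
c=pickle.load(open("w1.pkl","rb")); W=pts(c)
P=W[215:335,255:405].reshape(-1,3); P=P[~np.isnan(P[:,0])]
F=P[(P[:,2]>.03)&(P[:,2]<.115)&(np.abs(P[:,1]-.23)<.05)]
# front face: RANSAC-ish iterative line y=a+b x
k=np.ones(len(F),bool); med=np.median(F[:,1]); k=np.abs(F[:,1]-med)<.015
for _ in range(8):
    b,a=np.polyfit(F[k,0],F[k,1],1); k=np.abs(F[:,1]-a-b*F[:,0])<.003
th=np.arctan(b); ex=np.array([-np.sin(th),np.cos(th)])   # bracket x dir
ey=np.array([-ex[1],ex[0]])
f=F[k][:,:2]@ey; print("face b",b,"deg",np.degrees(th),k.sum(),"y-extent",np.percentile(f,[.5,99.5]),np.ptp(np.percentile(f,[.5,99.5])), "ymin/max",f.min(),f.max())
fx=(F[k][:,:2]@ex).mean()
T=P[(P[:,2]>.119)&(P[:,2]<.126)];t=T[:,:2]@ey;print("top",len(T),t.min(),t.max(),np.median(T[:,2]))
B=P[(P[:,2]>.009)&(P[:,2]<.015)];B2=W[200:262,255:405].reshape(-1,3);B2=B2[(B2[:,2]>.009)&(B2[:,2]<.015)]
t=B2[:,:2]@ey;print("base ext",np.percentile(t,[.3,99.7]),t.min(),t.max(),"x front",np.percentile(B2[:,:2]@ex,1), "face x",fx)
# axle
A=W[190:292,318:358].reshape(-1,3);A=A[(A[:,2]>.07)&(A[:,2]<.125)]
s=A[:,:2]@ex; cyl=A[(s<fx-.02-.005)&(s>s.min()+.014)]
def res(p):
    d=cyl[:,:2]@ey-p[0]; z=cyl[:,2]-p[1]; return np.hypot(d,z)-.006
r=least_squares(res,[np.median(cyl[:,:2]@ey),.1],loss="soft_l1",f_scale=.001)
print("axle lat",r.x,"tip s",s.min(),"n",len(cyl),"rms",np.sqrt(np.mean(res(r.x)**2)), "z top",np.percentile(cyl[:,2],90))
b2=np.polyfit(cyl[:,1],cyl[:,0],1)[0];print("axle own dir deg",np.degrees(np.arctan(-b2)))
E
python3 br.py
```

```text
face b -0.1354197675284511 deg -7.712066879561606 3724 y-extent [-0.55949936 -0.45194686] 0.1075525062979476 ymin/max -0.5601148492234425 -0.451358447475333
top 1335 -0.5602915306906425 -0.4525098423190172 0.12093778292349783
base ext [-0.56976309 -0.44166154] -0.5700590904969349 -0.44099061474539103 x front 0.24306380672243563 face x 0.2818753317849263
axle lat [-0.50691692  0.10359292] tip s 0.19172131064070264 n 999 rms 0.0005405132487688881 z top 0.10992242812987699
axle own dir deg -7.247446421533801
```

The bracket measurement is consistent: x axis heading 82.3°, and the axle offset is about y −1.1, z +4.4 mm, a radius of 4.5. Next is one view of all three stands.

```bash
python3 -m inch '[[[45,4,-10,0],[90,8,-20,0],[135,12,-30,0],[180,16,-40,0],[225,19,-50,0],[270,19,-58,0],[303,19,-58,0],[303,19,-58,0],[303,19,-58,0]]]'
python3 - <<'E'
from h import *
import pickle
c=cam("wrist"); save(c,"w2.png"); pickle.dump(c,open("w2.pkl","wb"))
o=robot.get_obs();print(o["tool_pos"],o["tool_rot"])
E
```

```text
time_s: 2.55
tool_pos: [0.5303, -0.1522, 0.3503]
tool_rot: [180.0, 0.0, -89.9]
wrist_force: [0.1, 0.2, -0.3]
finger_gap: 0.087
gripper_force: 0.0
[ 0.53042921 -0.15169783  0.35025688] [ 1.79996619e+02  2.09811908e-02 -8.98756352e+01]
```

View pics/w2.png

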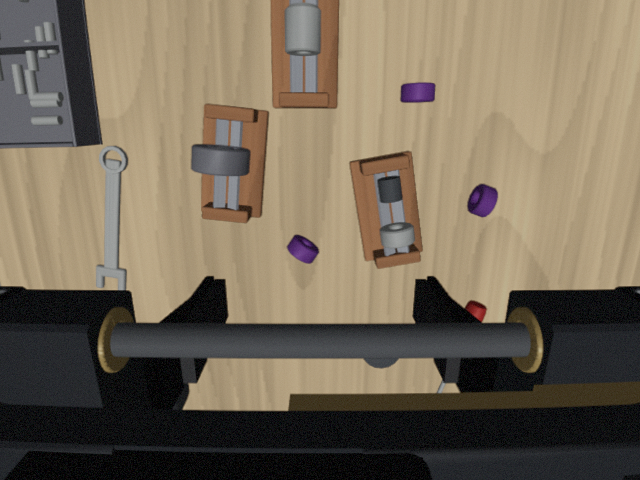

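The view shows the spacer at (397,236) with the slug at (390,189) in the same stand, the roller at (221,160) and the cap at (303,30). The purple rings at (303,249), (482,200) and (418,92) are off the stands.

```bash
cat > parts.py <<'E'
from h import *
import pickle
from scipy.optimize import least_squares
c=pickle.load(open("w2.pkl","rb")); W=pts(c)
for n,box,R,H,zmin,L in (("spacer",(374,216,418,254),.018,.055,.058,.018),("roller",(185,135,255,185),.028,.067,.066,.024),("cap",(280,0,326,60),.017,.054,.055,.040)):
    u0,v0,u1,v1=box;P=W[v0:v1,u0:u1].reshape(-1,3);P=P[P[:,2]>zmin]
    # coarse axis: rect fit
    def res(p):
        e=np.array([-np.sin(p[0]),np.cos(p[0])]); l=np.array([-e[1],e[0]])
        return np.hypot(P[:,:2]@l-p[1],P[:,2]-p[2])-R
    best=None
    for t0 in (-.3,-.15,0,.15,.3):
        l=np.array([-np.cos(t0),-np.sin(t0)])
        r=least_squares(res,[t0,np.median(P[:,:2]@l),H],loss="soft_l1",f_scale=.001)
        if best is None or r.cost<best.cost: best=r
    th,l0,z=best.x; e=np.array([-np.sin(th),np.cos(th)]); l=np.array([-e[1],e[0]])
    s=P[:,:2]@e; lo,hi=np.percentile(s,[1,99]); m=(lo+hi)/2
    print(n,len(P),"th",np.degrees(th),"center",m*e+l0*l,"z",z,"len",hi-lo,"rms",np.sqrt(np.mean(res(best.x)**2)),"dia ext",np.ptp(np.percentile(P[:,:2]@l,[1,99])))
# stand strips direction / foot footprints
for n,box in (("sp",(345,148,425,268)),("ro",(198,100,272,226)),("cap",(268,0,342,110))):
    u0,v0,u1,v1=box;P=W[v0:v1,u0:u1].reshape(-1,3);P=P[(P[:,2]>.007)&(P[:,2]<.017)]
    (q,wh,a)=cv2.minAreaRect(P[:,:2].astype(np.float32));print(n,"foot",q,wh,a)
E
python3 parts.py
```

```text
spacer 618 th 9.879672457039533 center [ 0.44824106 -0.11894685] z 0.05372761952856821 len 0.017849287619080445 rms 0.0019083224023133374 dia ext 0.03336626381400759
roller 1585 th -5.670424759203037 center [ 0.62561651 -0.19849721] z 0.06508580609071456 len 0.023799337318935826 rms 0.0024141779145160102 dia ext 0.05162271010487218
cap 1686 th -0.25108512046153303 center [ 0.54517249 -0.31513646] z 0.052432458011285724 len 0.038868648491933555 rms 0.001144896055431923 dia ext 0.03204051528324703
sp foot (0.45169851183891296, -0.13784493505954742) (0.07064986974000931, 0.12018196284770966) 10.366097450256348
ro foot (0.6265172362327576, -0.18933862447738647) (0.11953725665807724, 0.0711483359336853) 84.00325775146484
cap foot (0.5454434156417847, -0.30024421215057373) (0.10569334775209427, 0.07019585371017456) 89.86305236816406
```

```bash
python3 -m inch '[[[-16,41,40,-5],[-33,82,80,-10],[-33,82,120,-10],[-33,82,160,-10],[-33,82,190,-10],[-33,82,215,-10],[-33,82,230,-10],[-33,82,240,-10],[-33,82,240,-10]]]' 0.7 20
python3 -m inch '[[[0,0,0,0],[0,0,0,0],[0,0,0,0],[0,0,0,0],[0,0,0,0],[0,0,0,0]]]' 0 20
```

```text
time_s: 3.5
tool_pos: [0.4482, -0.119, 0.1094]
tool_rot: [179.9, 0.0, -79.9]
wrist_force: [-0.4, 0.3, 1.1]
finger_gap: 0.061
gripper_force: 0.0
time_s: 4.1
tool_pos: [0.4495, -0.1201, 0.111]
tool_rot: [-179.9, -0.0, -80.0]
wrist_force: [0.9, 0.4, 3.6]
finger_gap: 0.0355
gripper_force: 20.0
```

```bash
python3 -m inch '[[[0,0,-20,0],[0,0,-50,0],[0,0,-85,0],[-20,-11,-110,3],[-55,-31,-120,6],[-90,-51,-120,10],[-125,-70,-120,14],[-160,-90,-120,17.6],[-185,-105,-115,17.6],[-201,-113,-100,17.6],[-201,-113,-80,17.6],[-201,-113,-60,17.6],[-201,-113,-49.4,17.6],[-201,-113,-49.4,17.6],[-201,-113,-49.4,17.6]]]'
python3 - <<'E'
from h import *
import pickle
c=cam("wrist"); save(c,"w3.png",(180,120,280,220),2.5); pickle.dump(c,open("w3.pkl","wb"))
for _ in range(3):
    o=robot.get_obs();print(o["tool_pos"],o["tool_rot"],o["wrist_force"],o["finger_gap"])
E
```

```text
time_s: 5.6
tool_pos: [0.525, 0.0974, 0.16]
tool_rot: [-180.0, -0.0, -97.6]
wrist_force: [0.9, 0.8, -0.7]
finger_gap: 0.036
gripper_force: 20.0
[0.52531149 0.09753946 0.1604757 ] [-1.79926059e+02  3.23998888e-02 -9.75767008e+01] [ 0.15522889  0.11547097 -0.46350846] 0.035704710190508804
[0.52531149 0.09753946 0.1604757 ] [-1.79926059e+02  3.23998888e-02 -9.75767008e+01] [ 0.15522889  0.11547097 -0.46350846] 0.035704710190508804
[0.52531149 0.09753946 0.1604757 ] [-1.79926059e+02  3.23998888e-02 -9.75767008e+01] [ 0.15522889  0.11547097 -0.46350846] 0.035704710190508804
```

View pics/w3.png

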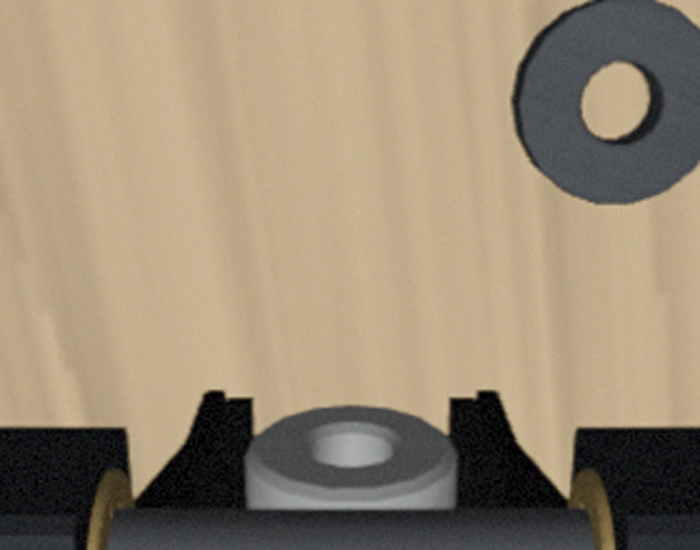

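The spacer is held centred and level between the fingers, crop about (350,450), facing the axle. I advance in small steps and read the force.

```bash
python3 -m inch '[[[-5,0,0,0],[-10,0,0,0],[-13,0,0,0],[-16,0,0,0],[-18,0,0,0],[-20,0,0,0]]]'
python3 -m inch '[[[-1,0,0,0],[-2,0,0,0],[-2,0,0,0]]]'
python3 -m inch '[[[-1,0,0,0],[-2,0,0,0],[-2,0,0,0]]]'
```

```text
time_s: 6.25
tool_pos: [0.5274, 0.1176, 0.1597]
tool_rot: [180.0, -0.0, -97.6]
wrist_force: [-0.2, -0.6, -1.9]
finger_gap: 0.0358
gripper_force: 20.0
time_s: 6.55
tool_pos: [0.5277, 0.1194, 0.1596]
tool_rot: [180.0, -0.0, -97.6]
wrist_force: [-0.2, -0.2, -1.4]
finger_gap: 0.0358
gripper_force: 20.0
time_s: 6.85
tool_pos: [0.528, 0.1214, 0.1597]
tool_rot: [-180.0, 0.0, -97.6]
wrist_force: [0.1, 0.7, -1.2]
finger_gap: 0.0355
gripper_force: 20.0
```

```bash
python3 -m inch '[[[-1.5,0,0,0],[-3,0,0,0],[-4.5,0,0,0],[-6,0,0,0]]]'
python3 -m inch '[[[-3,0,0,0],[-6,0,0,0],[-10,0,0,0],[-14,0,0,0],[-18,0,0,0],[-20,0,0,0]]]'
```

```text
time_s: 7.25
tool_pos: [0.5288, 0.1275, 0.1596]
tool_rot: [-180.0, 0.0, -97.6]
wrist_force: [0.2, 0.2, -0.6]
finger_gap: 0.0357
gripper_force: 20.0
time_s: 7.85
tool_pos: [0.5315, 0.1476, 0.1597]
tool_rot: [-180.0, 0.0, -97.5]
wrist_force: [-0.3, -0.5, -0.5]
finger_gap: 0.0359
gripper_force: 20.0
```

```bash
python3 -m inch '[[[-4,0,0,0],[-8,0,0,0],[-13,0,0,0],[-18,0,0,0],[-23,0,0,0],[-27,0,0,0],[-30,0,0,0],[-33,0,0,0],[-35,0,0,0],[-35,0,0,0]]]'
python3 -m inch '[[[-1,0,0,0],[-2,0,0,0],[-3,0,0,0],[-3,0,0,0]]]'
```

```text
time_s: 8.85
tool_pos: [0.5361, 0.182, 0.1596]
tool_rot: [180.0, 0.0, -97.6]
wrist_force: [-0.3, 0.0, -1.1]
finger_gap: 0.0355
gripper_force: 20.0
time_s: 9.25
tool_pos: [0.5364, 0.1848, 0.1596]
tool_rot: [-180.0, 0.0, -97.6]
wrist_force: [-0.3, -0.3, -0.3]
finger_gap: 0.0359
gripper_force: 20.0
```

```bash
python3 -m inch '[[[-0.7,0,0,0],[-1.4,0,0,0],[-1.4,0,0,0]]]'
python3 -m inch '[[[-0.7,0,0,0],[-1.3,0,0,0],[-1.3,0,0,0]]]'
```

```text
time_s: 9.55
tool_pos: [0.5366, 0.1863, 0.1596]
tool_rot: [-180.0, 0.0, -97.6]
wrist_force: [-0.5, -0.1, -1.6]
finger_gap: 0.0358
gripper_force: 20.0
time_s: 9.85
tool_pos: [0.5368, 0.1873, 0.1597]
tool_rot: [180.0, -0.0, -97.6]
wrist_force: [0.4, -1.3, -0.5]
finger_gap: 0.0356
gripper_force: 20.0
```

```bash
python3 -m inch '[[[-0.5,0,0,0],[-0.8,0,0,0],[-0.8,0,0,0]]]'; python3 -c "
from h import *
o=robot.get_obs();print(o['wrist_force'],o['tool_pos'])"
```

```text
time_s: 10.15
tool_pos: [0.5367, 0.1875, 0.1596]
tool_rot: [180.0, -0.1, -97.6]
wrist_force: [1.6, -4.7, 0.6]
finger_gap: 0.0359
gripper_force: 20.0
[ 1.60533206 -4.74070734  0.6081504 ] [0.53673794 0.18745368 0.15962048]
```

Contact at 4.7 N, right where predicted, so the spacer is home. I release, lift and check.

```bash
python3 -m inch '[[[0,0,0,0],[0,0,0,0],[0,0,0,0],[0,0,-10,0],[0,0,-40,0],[0,0,-80,0],[20,0,-110,0],[50,0,-120,0],[60,0,-120,0],[60,0,-120,0],[60,0,-120,0]]]' 0.75
cat > chk.py <<'E'
from h import *
import sys,pickle
c=cam("wrist"); save(c,sys.argv[1]+".png",(200,120,240,180),3); pickle.dump(c,open(sys.argv[1]+".pkl","wb"))
W=pts(c);P=W[:330,220:440].reshape(-1,3)
th=np.radians(-7.65);ex=np.array([-np.sin(th),np.cos(th)]);ey=np.array([-ex[1],ex[0]])
s=P[:,:2]@ex-.2683;l=P[:,:2]@ey+.5058;z=P[:,2]-.1
k=(np.abs(l)<.045)&(z>-.02)&(z<.05)&(s>-.1)&(s<.02)
s,l,z=s[k],l[k],z[k]
for a in np.arange(-.1,.02,.004):
    m=(s>=a)&(s<a+.004)
    if m.sum()>4: print("s %.0f n%d l %.1f..%.1f ztop %.1f"%(a*1e3,m.sum(),*(np.percentile(l[m],[2,98])*1e3),np.percentile(z[m],97)*1e3))
E
python3 chk.py w4
```

```text
time_s: 11.25
tool_pos: [0.5288, 0.129, 0.2792]
tool_rot: [180.0, -0.0, -97.6]
wrist_force: [0.6, 0.6, -0.0]
finger_gap: 0.0652
gripper_force: 0.0
s -80 n10 l -2.7..0.2 ztop 6.3
s -76 n52 l -4.2..1.6 ztop 8.0
s -72 n80 l -5.9..3.1 ztop 9.8
s -68 n98 l -7.1..4.6 ztop 10.3
s -64 n89 l -7.1..4.6 ztop 10.2
s -60 n87 l -7.2..4.6 ztop 10.2
s -56 n83 l -7.2..3.9 ztop 10.7
s -52 n84 l -7.2..3.9 ztop 10.4
s -48 n78 l -7.2..3.9 ztop 10.3
s -44 n79 l -7.3..3.9 ztop 10.4
s -40 n83 l -7.3..3.9 ztop 10.1
s -36 n75 l -7.3..3.9 ztop 10.2
s -32 n78 l -7.3..4.0 ztop 10.1
s -28 n80 l -7.4..4.0 ztop 10.3
s -24 n71 l -6.6..4.0 ztop 10.2
s -20 n676 l -17.0..14.8 ztop 19.9
s -16 n222 l -16.4..15.3 ztop 20.5
s -12 n215 l -17.0..16.2 ztop 20.5
s -8 n79 l -17.4..16.6 ztop 18.6
s -4 n13 l -17.4..16.7 ztop 11.4
s 12 n78 l -43.9..43.1 ztop -17.4
```

The spacer sits on the axle with its front face at −18 mm, as it should. Next the roller.

```bash
python3 -m inch '[[[40,-18,0,-0.5],[80,-36,0,-1],[125,-56,0,-1.6],[170,-76,0,-1.6],[215,-96,0,-1.6],[260,-116,10,-1.6],[295,-132,30,-1.6],[311,-139,60,-1.6],[311,-139,95,-1.6],[311,-139,125,-1.6],[311,-139,145,-1.6],[311,-139,155,-1.6],[311,-139,159.4,-1.6],[311,-139,159.4,-1.6]]]' 1
python3 -m inch '[[[0,0,0,0],[0,0,0,0],[0,0,0,0],[0,0,0,0],[0,0,0,0],[0,0,0,0]]]' 0 20
```

```text
time_s: 12.7
tool_pos: [0.6262, -0.1974, 0.12]
tool_rot: [180.0, -0.0, -95.9]
wrist_force: [-0.5, -0.7, -0.2]
finger_gap: 0.0869
gripper_force: 0.0
time_s: 13.3
tool_pos: [0.6266, -0.198, 0.1209]
tool_rot: [-179.9, -0.0, -96.0]
wrist_force: [1.1, 0.1, 1.5]
finger_gap: 0.056
gripper_force: 20.0
```

```bash
python3 -m inch '[[[0,0,-20,0],[0,0,-50,0],[0,0,-85,0],[-20,10,-110,0],[-60,28,-120,0],[-100,46,-120,1],[-145,67,-120,1.6],[-190,88,-120,1.6],[-235,108,-115,1.6],[-270,124,-100,1.6],[-285,131,-80,1.6],[-285,131,-55,1.6],[-285,131,-42,1.6],[-285,131,-37.4,1.6],[-285,131,-37.4,1.6],[-285,131,-37.4,1.6]]]'
python3 -m inch '[[[-4,0,0,0],[-8,0,0,0],[-12,0,0,0],[-14,0,0,0],[-16,0,0,0],[-18,0,0,0],[-18,0,0,0]]]'
python3 -m inch '[[[-1,0,0,0],[-2,0,0,0],[-3,0,0,0],[-3,0,0,0]]]'
```

```text
time_s: 14.9
tool_pos: [0.5256, 0.0992, 0.1583]
tool_rot: [-179.9, 0.0, -97.6]
wrist_force: [0.8, -0.2, -1.5]
finger_gap: 0.0556
gripper_force: 20.0
time_s: 15.6
tool_pos: [0.5276, 0.1173, 0.1576]
tool_rot: [-180.0, 0.0, -97.6]
wrist_force: [-0.4, -0.3, -0.4]
finger_gap: 0.056
gripper_force: 20.0
time_s: 16.0
tool_pos: [0.5279, 0.1202, 0.1576]
tool_rot: [-180.0, 0.0, -97.6]
wrist_force: [-0.8, 0.3, -2.2]
finger_gap: 0.056
gripper_force: 20.0
```

```bash
python3 -m inch '[[[-1.5,0,0,0],[-3,0,0,0],[-4.5,0,0,0],[-6,0,0,0]]]'
python3 -m inch '[[[-4,0,0,0],[-8,0,0,0],[-12,0,0,0],[-15,0,0,0],[-18,0,0,0],[-18,0,0,0]]]'
python3 -m inch '[[[-4,0,0,0],[-8,0,0,0],[-12,0,0,0],[-15,0,0,0],[-18,0,0,0],[-20,0,0,0],[-20,0,0,0]]]'
```

```text
time_s: 16.4
tool_pos: [0.5287, 0.1261, 0.1577]
tool_rot: [-180.0, 0.0, -97.6]
wrist_force: [-0.1, -0.3, -0.0]
finger_gap: 0.0562
gripper_force: 20.0
time_s: 17.0
tool_pos: [0.5312, 0.1443, 0.1577]
tool_rot: [-180.0, 0.0, -97.5]
wrist_force: [0.2, 0.7, -0.3]
finger_gap: 0.056
gripper_force: 20.0
time_s: 17.7
tool_pos: [0.5338, 0.1641, 0.1577]
tool_rot: [-180.0, 0.0, -97.6]
wrist_force: [-0.0, 0.0, -0.1]
finger_gap: 0.0558
gripper_force: 20.0
```

```bash
python3 -m inch '[[[-0.7,0,0,0],[-1.4,0,0,0],[-1.4,0,0,0]]]'
python3 -m inch '[[[-0.5,0,0,0],[-1,0,0,0],[-1,0,0,0]]]'
```

```text
time_s: 18.0
tool_pos: [0.5339, 0.165, 0.1577]
tool_rot: [-180.0, 0.0, -97.6]
wrist_force: [0.1, 0.2, 0.6]
finger_gap: 0.0558
gripper_force: 20.0
time_s: 18.3
tool_pos: [0.534, 0.1661, 0.1577]
tool_rot: [-180.0, 0.0, -97.6]
wrist_force: [0.9, -0.6, 0.0]
finger_gap: 0.0556
gripper_force: 20.0
```

```bash
python3 -m inch '[[[-0.4,0,0,0],[-0.8,0,0,0],[-0.8,0,0,0]]]'
```

```text
time_s: 18.6
tool_pos: [0.5342, 0.1669, 0.1577]
tool_rot: [-180.0, 0.0, -97.6]
wrist_force: [-0.2, 0.1, -0.2]
finger_gap: 0.0553
gripper_force: 20.0
```

```bash
python3 -m inch '[[[-0.4,0,0,0],[-0.8,0,0,0],[-0.8,0,0,0]]]'
```

```text
time_s: 18.9
tool_pos: [0.5343, 0.1677, 0.1577]
tool_rot: [-180.0, 0.0, -97.6]
wrist_force: [0.8, -0.4, 0.3]
finger_gap: 0.0559
gripper_force: 20.0
```

```bash
python3 -m inch '[[[-0.3,0,0,0],[-0.7,0,0,0],[-0.7,0,0,0]]]'
```

```text
time_s: 19.2
tool_pos: [0.5343, 0.168, 0.1577]
tool_rot: [180.0, -0.0, -97.6]
wrist_force: [0.9, -2.4, 0.7]
finger_gap: 0.0557
gripper_force: 20.0
```

```bash
python3 -m inch '[[[-0.3,0,0,0],[-0.6,0,0,0],[-0.6,0,0,0]]]'
```

```text
time_s: 19.5
tool_pos: [0.5343, 0.1681, 0.1577]
tool_rot: [180.0, -0.1, -97.6]
wrist_force: [1.8, -4.7, 1.9]
finger_gap: 0.0556
gripper_force: 20.0
```

```bash
python3 -m inch '[[[0,0,0,0],[0,0,0,0],[0,0,0,0],[0,0,-10,0],[0,0,-40,0],[0,0,-80,0],[20,0,-110,0],[50,0,-120,0],[60,0,-120,0],[60,0,-120,0],[60,0,-120,0]]]' 1
python3 chk.py w5
```

```text
time_s: 20.6
tool_pos: [0.5263, 0.1097, 0.2771]
tool_rot: [179.9, -0.0, -97.6]
wrist_force: [-0.0, 0.0, 0.2]
finger_gap: 0.0869
gripper_force: 0.0
s -80 n12 l -2.8..-0.1 ztop 5.6
s -76 n51 l -4.3..1.6 ztop 8.5
s -72 n82 l -6.5..3.1 ztop 9.8
s -68 n91 l -7.3..4.6 ztop 10.1
s -64 n88 l -7.3..4.6 ztop 10.2
s -60 n83 l -7.3..4.1 ztop 10.2
s -56 n79 l -7.4..3.8 ztop 10.3
s -52 n78 l -7.4..3.9 ztop 10.1
s -48 n76 l -7.0..3.9 ztop 10.5
s -44 n1719 l -25.5..23.7 ztop 29.4
s -40 n364 l -26.5..24.5 ztop 30.5
s -36 n278 l -26.8..24.7 ztop 30.0
s -32 n88 l -27.8..25.9 ztop 24.0
s -28 n31 l -28.0..26.2 ztop 16.7
```

The roller is home with its front face at −42 mm and the spacer behind it. Now the cap.

```bash
python3 -m inch '[[[40,-7,0,-1],[85,-15,0,-3],[130,-23,0,-5],[175,-31,0,-7.4],[220,-39,0,-7.4],[265,-47,0,-7.4],[310,-55,10,-7.4],[355,-64,30,-7.4],[395,-71,50,-7.4],[418.6,-75,80,-7.4],[418.6,-75,115,-7.4],[418.6,-75,140,-7.4],[418.6,-75,158,-7.4],[418.6,-75,166,-7.4],[418.6,-75,169.4,-7.4],[418.6,-75,169.4,-7.4]]]' 0.8
python3 -m inch '[[[0,0,0,0],[0,0,0,0],[0,0,0,0],[0,0,0,0],[0,0,0,0],[0,0,0,0]]]' 0 20
```

```text
time_s: 22.25
tool_pos: [0.5462, -0.3151, 0.1081]
tool_rot: [180.0, -0.0, -90.1]
wrist_force: [0.8, 0.4, 0.3]
finger_gap: 0.0699
gripper_force: 0.0
time_s: 22.85
tool_pos: [0.5464, -0.3155, 0.1087]
tool_rot: [-179.9, -0.0, -90.2]
wrist_force: [2.0, -0.4, 1.1]
finger_gap: 0.0337
gripper_force: 20.0
```

```bash
python3 -m inch '[[[0,0,-20,0],[0,0,-50,0],[0,0,-85,0],[-20,1,-110,0],[-60,4,-120,0],[-105,6,-120,1],[-150,9,-120,3],[-195,12,-120,5],[-240,14,-120,7.4],[-285,17,-120,7.4],[-330,20,-115,7.4],[-370,22,-110,7.4],[-395,23,-95,7.4],[-405.6,24,-75,7.4],[-405.6,24,-58,7.4],[-405.6,24,-50.4,7.4],[-405.6,24,-50.4,7.4],[-405.6,24,-50.4,7.4]]]'
python3 -m inch '[[[-4,0,0,0],[-8,0,0,0],[-11,0,0,0],[-14,0,0,0],[-16,0,0,0],[-18,0,0,0],[-18,0,0,0]]]'
python3 -m inch '[[[-1,0,0,0],[-2,0,0,0],[-3,0,0,0],[-3,0,0,0]]]'
```

```text
time_s: 24.65
tool_pos: [0.5232, 0.0901, 0.1591]
tool_rot: [-180.0, 0.0, -97.6]
wrist_force: [-0.0, 0.4, -1.0]
finger_gap: 0.0336
gripper_force: 20.0
time_s: 25.35
tool_pos: [0.5253, 0.1084, 0.1586]
tool_rot: [-180.0, -0.0, -97.6]
wrist_force: [-0.7, -0.8, -1.6]
finger_gap: 0.0336
gripper_force: 20.0
time_s: 25.75
tool_pos: [0.5257, 0.1112, 0.1587]
tool_rot: [-180.0, 0.0, -97.6]
wrist_force: [-0.5, -0.4, -1.2]
finger_gap: 0.0334
gripper_force: 20.0
```

```bash
python3 -m inch '[[[-1.5,-0.7,0,0],[-3,-0.7,0,0],[-4.5,-0.7,0,0],[-6,-0.7,0,0]]]'
python3 -m inch '[[[-3,0,0,0],[-6,0,0,0],[-9,0,0,0],[-12,0,0,0],[-14,0,0,0],[-16,0,0,0],[-16,0,0,0]]]'
```

```text
time_s: 26.15
tool_pos: [0.5272, 0.1171, 0.1587]
tool_rot: [-180.0, 0.0, -97.6]
wrist_force: [0.1, 0.4, -1.1]
finger_gap: 0.0341
gripper_force: 20.0
time_s: 26.85
tool_pos: [0.5293, 0.1331, 0.1587]
tool_rot: [-180.0, 0.0, -97.6]
wrist_force: [-0.1, 0.3, -1.4]
finger_gap: 0.0336
gripper_force: 20.0
```

```bash
python3 -m inch '[[[-0.7,0,0,0],[-1.4,0,0,0],[-1.4,0,0,0]]]'
```

```text
time_s: 27.15
tool_pos: [0.5294, 0.1342, 0.1587]
tool_rot: [180.0, 0.0, -97.6]
wrist_force: [0.7, 0.2, -1.7]
finger_gap: 0.0336
gripper_force: 20.0
```

```bash
python3 -m inch '[[[-0.5,0,0,0],[-1,0,0,0],[-1,0,0,0]]]'
```

```text
time_s: 27.45
tool_pos: [0.5296, 0.1353, 0.1586]
tool_rot: [-180.0, 0.0, -97.6]
wrist_force: [-0.5, -0.5, -1.1]
finger_gap: 0.0335
gripper_force: 20.0
```

```bash
python3 -m inch '[[[-0.4,0,0,0],[-0.8,0,0,0],[-0.8,0,0,0]]]'
```

```text
time_s: 27.75
tool_pos: [0.5297, 0.136, 0.1587]
tool_rot: [-180.0, 0.0, -97.6]
wrist_force: [-0.1, 0.3, -1.8]
finger_gap: 0.0336
gripper_force: 20.0
```

```bash
python3 -m inch '[[[-0.3,0,0,0],[-0.6,0,0,0],[-0.6,0,0,0]]]'
```

```text
time_s: 28.05
tool_pos: [0.5297, 0.1363, 0.1586]
tool_rot: [180.0, -0.0, -97.6]
wrist_force: [0.3, -1.8, -0.3]
finger_gap: 0.034
gripper_force: 20.0
```

Contact starts where predicted. One more small press, then I release, lift and check.

```bash
python3 -m inch '[[[-0.4,0,0,0],[-0.8,0,0,0],[-0.8,0,0,0]]]'
python3 -m inch '[[[0,0,0,0],[0,0,0,0],[0,0,0,0],[0,0,0,0],[0,0,-10,0],[0,0,-40,0],[0,0,-80,0],[15,0,-110,0],[30,0,-120,0],[30,0,-120,0],[30,0,-120,0]]]' 0.8
python3 chk.py w6
```

```text
time_s: 28.35
tool_pos: [0.5297, 0.1365, 0.1587]
tool_rot: [180.0, -0.1, -97.6]
wrist_force: [0.5, -5.5, 0.2]
finger_gap: 0.0338
gripper_force: 20.0
time_s: 29.45
tool_pos: [0.5253, 0.1072, 0.278]
tool_rot: [179.9, 0.0, -97.6]
wrist_force: [-0.1, -0.7, -1.0]
finger_gap: 0.0697
gripper_force: 0.0
s -84 n570 l -15.3..12.8 ztop 17.4
s -80 n267 l -17.3..14.7 ztop 19.3
s -76 n228 l -16.6..13.9 ztop 19.5
s -72 n239 l -16.9..14.7 ztop 19.5
s -68 n234 l -16.7..14.0 ztop 19.4
s -64 n226 l -17.3..14.5 ztop 19.4
s -60 n235 l -16.9..14.4 ztop 19.6
s -56 n225 l -17.6..15.0 ztop 19.6
s -52 n222 l -17.0..14.2 ztop 19.9
s -48 n188 l -16.6..14.5 ztop 19.6
s -44 n1161 l -26.1..24.4 ztop 29.4
s -40 n357 l -26.7..24.6 ztop 30.5
s -36 n155 l -27.0..25.6 ztop 27.9
s -32 n50 l -27.1..26.0 ztop 20.3
s -28 n11 l -27.4..26.5 ztop 12.6
```

View pics/w6.png

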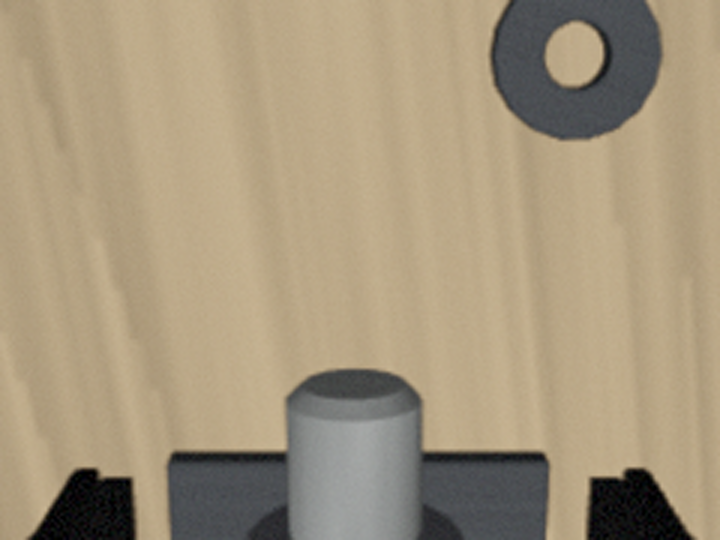

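The crop shows the cap at (355,450), chamfered closed face outward at (355,385), seated against the roller at (355,520). Depth puts its far end at about −82 mm, which is home, and the gripper is clear.

```bash
python3 -c "
from workcell import robot
print(robot.finish_job())"
```

```text
the job is handed in; nothing more can be done
None
```

The spacer, roller and cap are all on the axle and pushed home, with peak wrist force readings of about 5.5 N and the job handed in at about 29.5 s; the hand-in gave no verdict.

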